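Fold away the mug-drying arm

ROBOT

A 7-joint arm with a two-finger parallel gripper is mounted at the origin on a cart in front of the work surface, level with it; the furniture and walls round the work are solid. World frame = base frame: x ahead of the robot, y to its left, z up, the work surface at z = 0. Lengths are in mm, angles in rad, forces in N, time in s.
With the tool pointing down it reaches from about 400 to 850 mm from the base axis. Payload 4.5 kg.
Tool frame: the origin (TCP) lies midway between the tips of the shut fingers; the grasp point (between the pads) lies 19 mm behind it; z points along the fingers, y is the line along which they close (so a half turn about z gives the same grasp; the last joint's range is limited). The gripper opens to 88 mm and grips with 3 to 60 N. Pads are 18 mm wide; open, the fingers measure 123 mm over their backs; the gripper's body (75 mm by 187 mm) begins 45 mm behind the grasp point.
Start: joints at [-1.152, 0.689, -0.195, 1.565, 0.157, 0.902, -0.215], TCP at [234.592, 579.33, 206.743] pointing down, gripper open.
Joint ranges: [-3.01, 3.01], [-0.46, 2.08], [-1.47, 1.51], [0.13, 2.56], [-1, 4.14], [0.04, 2.09], [-2.66, 2.66]. Speed limits (rad/s): [2.57, 2.57, 3.14, 3.14, 3.14, 3.14, 3.14].

INTERFACE

Orientations are given as a unit quaternion [w, x, y, z].
In Python, from bench import monitor, cams, r gives the robot as it stands.
- The arm moves only by the tool send_rows, never from a script. Its argument "increments" is text: rows parted by semicolons, each of 7 numbers parted by spaces: the opening, from 0 (shut) to 1 (fully open), then the shift along the tool's x, y, z in units of 50 mm (1.0 is 50 mm), then the turn, a rotation vector about the tool's x, y, z in units of 5 degrees (1.0 is 5 degrees). In form: hand x y z ax ay az; .... A call has 1 to 12 rows; each row shifts and turns the commanded pose from where the row before left it, along the tool's axes as they then stand; what a row does not reach is not made up. A row lasts 1/10 s, in which the tool goes at most 50 mm and 8.59 degrees, less where a joint would pass 70% of its speed; a pose out of reach is approached as far as the arm can. A call is refused whole if a number of a shift passes 1 or a number of a turn 1, either way. A call with a gripper value outside its range is refused whole. The fingers move at their own pace and stop on an object; the grip force is fixed at half the most. Time passes only in rows, so rows that do not move let the fingers close. It gives the time, the measured TCP pose, the force, the opening and the grip force at its end, in the units of the state.
- monitor.read_state(): the state, without advancing time (a new reading comes with each control period).
- cams.get_image(name): name is "scene" or "top" or "wrist"; returns a dict with "color" (480x640x3 uint8, blue, green, red), "fov_y" (degrees; the focal length in pixels is half the picture's height over the tangent of half this angle, whatever the lens; pixels are square), "cx", "cy" (the principal point, pixels), "R" (3x3) and "t" (3): a world point X has camera coordinates R X + t. Camera axes: x right, y down, z forward; pixel columns grow to the right and rows downward; lengths in mm; the calibration is good to about 2 mm. A picture is of the moment at which its call begins. There is no depth.
- r.finish_job(): hands the job in; it is judged then, once.
The state is a dict: "clock": time; "joint_pos": joint angles; "joint_vel": joint speeds; "effort": joint torques, N m; "ee_pos": TCP position; "orientation": TCP orientation; "contact_force": force on the tool from outside, world axes, zero at the start; "ft_torque": the same for the moment, N m; "finger_gap": finger opening in mm; "grasp_force": force on a finger pad.
Only numpy, scipy, OpenCV 4.12 (cv2) and the standard library are available. Lean on these libraries where they do the work, as an engineer would, in place of code of your own. Each camera call takes 0.05 s, during which the arm holds its last target. There are 200 camera calls.

TASK

The mugs are dry, so fold the wooden drying arm on the worktop away. First fold the outer bar right back onto the middle bar while the middle bar stays swung out, then swing the two together in over the fixed bottom bar, so that all three bars lie stacked in line. Leave the white mug and the jam jar where they stand.

Things in the scene. Friction and masses are not known exactly. Their poses are not given: they have to be found in the camera images.
- drying_arm: Bottom bar of the drying arm, fixed to the worktop on suction feet, 6 to 18 mm up. The arm is three wooden bars 22 mm wide, 12 mm thick, round-ended, joined zigzag by upright pivots so that they swing level, one above the other. Origin on the worktop under the bar's middle; the bar runs along its y axis; the first pivot is at y = +65 mm (the left end seen from the robot).
- middle_bar (a joint): Angle (rad) of the middle bar (19 to 31 mm up) against the bottom bar: 0 = folded in, lying exactly over it (end stop); 1.4 to 1.8 at the start. It turns about the first pivot and opens anticlockwise seen from above, so folding in turns it clockwise. Stiff hinge: about 2.5 N at its peg moves it; it stays where left.
- outer_bar (a joint): Angle (rad) of the outer, topmost bar (32 to 44 mm up) against the middle bar: 0 = folded back exactly over it, free end towards the first pivot (end stop); 1.0 to 1.5 at the start. It turns about the middle peg's axis and opens clockwise seen from above, so folding turns it anticlockwise. Easy hinge: about 1 N at its peg moves it without moving the middle bar; it stays where left.
- middle_peg (a point): Point 70 mm above the worktop on the axis of the middle bar's upright peg (16 mm diameter, domed top at 94 mm, bare from 46 mm up). It stands at the end of the middle bar, 130 mm from the first pivot, and passes up through the outer bar as the second pivot; moving it turns the middle bar and carries the outer bar along.
- outer_peg (a point): Point 70 mm above the worktop on the axis of the outer bar's upright peg (same size: 16 mm diameter, domed top at 94 mm, bare from 46 mm up), at the free end of the outer bar, 110 mm from the middle peg.
- white_mug: White mug standing near the work, 78 x 110 x 97 mm with its handle; a bystander. Origin at the centre of its underside.
- jam_jar: Glass jam jar with a lid, 68 mm diameter, 84 mm tall, standing near the work; a bystander. Origin at the centre of its underside.
Not all that is in view belongs to the job. Of the things that look like the drying_arm, the smaller one is meant.

How it is judged (in metres and radians):
On the way, in this order (a step that is already met when the one before it is completed fails the run):
1. the outer bar is folded onto the middle bar (within 0.2 rad) while the middle bar is still swung out (more than 0.8 rad) (value of joint outer_bar below 0.2 rad and value of joint middle_bar above 0.8 rad), for 0.2 s.
2. the folded pair is swung in over the bottom bar (both joints within 0.2 rad of folded) (value of joint each of outer_bar, middle_bar below 0.2 rad), for 0.2 s.
At the end, for the whole second after the job is handed in: The outer bar lies over the middle bar and the middle bar over the bottom bar, each within 0.2 rad (11 degrees) of fully folded, and both are at rest (all of step 2 and velocity of joint outer_bar between -0.1 and 0.1 rad/s and velocity of joint middle_bar between -0.1 and 0.1 rad/s); the robot touches nothing.
It fails at once if the white mug is shifted more than 30 mm or tipped (distance of white_mug from where it was at the start of the episode above 0.03 m or angle between white_mug's own z axis and vertical above 0.5 rad).
It fails at once if the jam jar is shifted more than 30 mm or tipped (distance of jam_jar from where it was at the start of the episode above 0.03 m or angle between jam_jar's own z axis and vertical above 0.5 rad).
It also fails if it takes over 51 s, if anything falls off the work surface, if the arm or the gripper's body presses on something with over 40 N, if the wrist force passes 120 N, or if a joint passes its speed limit or range.

## Working session

There is one attempt and no reset: what is moved stays moved. The work goes in short steps, Python scripts to look and compute and a tool call to move; the robot and the scene stay as the last step left them, time stands still between calls to the robot, and variables do not carry over. Pictures are saved under pics/ and viewed, at most 10 in all, crops included, and the job is handed in when it is done.

Besides the shell and the picture viewer there is one more tool, called after "Emit:" as a command line: name --argument value ..., lists and objects as JSON in quotes. send_rows: Moves the arm, as the interface text tells. Its arguments: {"type":"object","properties":{"increments":{"type":"string"}},"required":["increments"]}

```bash
mkdir -p pics; cat > h.py <<'E'
import numpy as np, cv2
from bench import monitor, cams, r
def grab(n,f):
    d=cams.get_image(n); cv2.imwrite(f'pics/{f}.png',d['color']); np.save(f'pics/{f}.npy',{k:d[k] for k in('fov_y','cx','cy','R','t')},allow_pickle=True); return d
def cal(f): return np.load(f'pics/{f}.npy',allow_pickle=True).item()
def ray(d,u,v):
    R=np.array(d['R']);t=np.array(d['t']);f=240/np.tan(np.radians(d['fov_y'])/2)
    w=R.T@np.array([(u-d['cx'])/f,(v-d['cy'])/f,1]); return -R.T@t,w
def onz(d,u,v,z):
    c,w=ray(d,u,v); return c+w*(z-c[2])/w[2]
def proj(d,X):
    f=240/np.tan(np.radians(d['fov_y'])/2); p=np.array(d['R'])@X+np.array(d['t']); return f*p[:2]/p[2]+[d['cx'],d['cy']]
def tri(a,pa,b,pb):
    c1,w1=ray(a,*pa);c2,w2=ray(b,*pb);w1/=np.linalg.norm(w1);w2/=np.linalg.norm(w2)
    s=np.linalg.lstsq(np.c_[w1,-w2],c2-c1,rcond=None)[0];p,q=c1+s[0]*w1,c2+s[1]*w2
    return (p+q)/2,np.linalg.norm(p-q)
E
python3 - <<'E'
from h import *
for n in('top','scene'):
    d=grab(n,n); print(n,d['fov_y'],ray(d,320,240))
s=monitor.read_state();print(s['ee_pos'],s['orientation'],s['clock'])
E
```

```text
top 54.814126347140984 (array([ 517.12623935,   24.04383028, 1021.22915727]), array([ 0.13673465, -0.03416721, -0.99016704]))
scene 56.99162176347683 (array([  29.41288107, -316.67905415,  615.33209087]), array([ 0.68904408,  0.36254406, -0.62751969]))
[234.40935621 578.71663336 206.00757182] [-9.77882491e-05  1.91157528e-01  9.81559031e-01 -8.11144098e-04] 0.1
```

View pics/top.png

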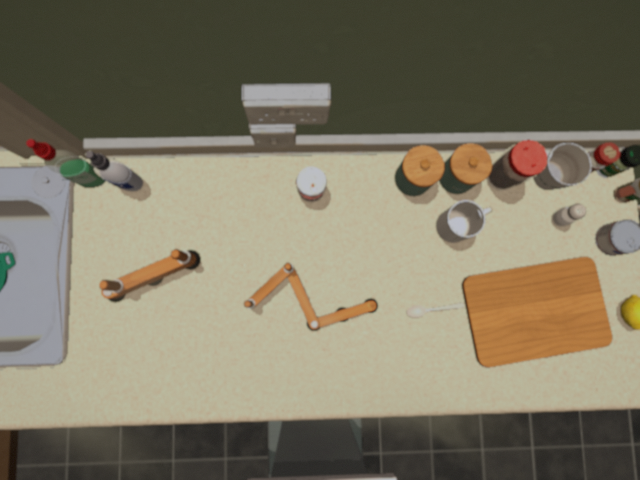

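View pics/scene.png

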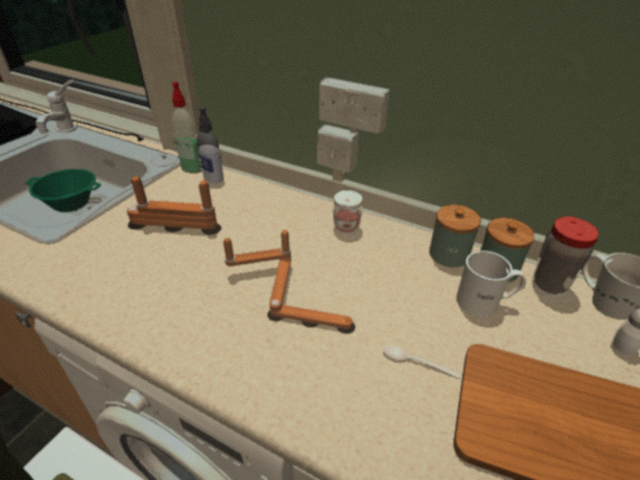

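Candidates are the folded, larger arm (top ~150,275; scene ~172,215) and the opened arm (top ~310,300; scene ~285,285). The opened one fits: its joints are swung out and it looks smaller. One crop with both views should confirm this and give the peg tops.

```bash
python3 - <<'E'
from h import *
a=cv2.imread('pics/top.png')[240:345,230:390];b=cv2.imread('pics/scene.png')[220:340,205:365]
im=np.vstack([cv2.resize(x,None,fx=2.6*(1),fy=2.6,interpolation=cv2.INTER_CUBIC) for x in(a,b)]);print(im.shape)
cv2.imwrite('pics/crop.png',im)
d=cal('top')
for n,u,v,z in(('pivot',313,324,31),('end',372,305,18),('mid',290,268,94),('out',248,304,94),('bigA',105,287,100),('bigB',178,254,100)):print(n,onz(d,u,v,z).round(1))
E
```

```text
(585, 416, 3)
pivot [475.1   9.1  31. ]
end [ 511.7 -119.3   18. ]
mid [589.8  53.6  94. ]
out [520.2 137.9  94. ]
bigA [560.1 416.1 100. ]
bigB [622.1 275.  100. ]
```

View pics/crop.png

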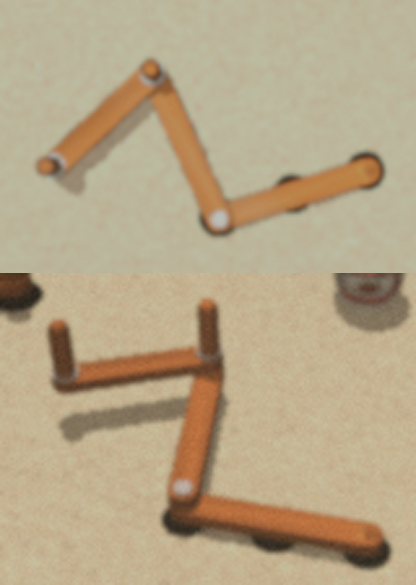

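The crop shows the small arm. In the top view the pegs are at about (288,266.5) for the middle and (247,304) for the outer, and the first pivot is at (314,324). Bar lengths come out near 130 and 110 mm, against about 154 mm for the big folded one, so the small opened arm is the one meant. Next I triangulate.

```bash
python3 - <<'E'
from h import *
a=cal('top');b=cal('scene')
P={}
for n,p,q in(('pivot',(314.2,323.8),(275,302.3)),('end',(372.3,305.4),(205+370/2.6,220+260/2.6)),('mid',(288.1,266.5),(284.6,231.5)),('out',(246.9,303.8),(226.9,239.2)),('jar',(312,178),(347,198)),('mugrimc',(466,220),(488,264))):
    X,e=tri(a,p,b,q);P[n]=X;print(n,X.round(1),round(e,1))
for n,u,v,z in(('pivot',314.2,323.8,33),('end',372.3,305.4,18),('mid',288.1,266.5,93),('out',246.9,303.8,93)):
    P[n]=onz(a,u,v,z);print(n,P[n].round(1))
A=lambda p,q:np.arctan2(*(P[q]-P[p])[[1,0]])
L=lambda p,q:np.linalg.norm((P[q]-P[p])[:2])
print(A('pivot','end'),A('pivot','mid'),A('mid','out'),L('pivot','end'),L('pivot','mid'),L('mid','out'))
print('mid',A('pivot','mid')-A('pivot','end'),'outer',A('mid','pivot')-A('mid','out'))
s=monitor.read_state();q=s['orientation']
from scipy.spatial.transform import Rotation as Ro
print(Ro.from_quat([q[1],q[2],q[3],q[0]]).as_matrix().round(3))
E
```

```text
pivot [475.3   6.8  31.3] 0.6
end [ 510.8 -119.9   18.2] 0.1
mid [593.   57.3  92.8] 0.2
out [520.7 140.2  92.2] 0.4
jar [776.3   7.6  80.6] 6.0
mugrimc [ 679.7 -307.4   99.1] 1.1
pivot [475.5   6.6  33. ]
end [ 510.9 -120.    18. ]
mid [592.9  57.4  93. ]
out [520.6 140.2  93. ]
-1.298386557749855 0.40810330729220856 2.288788903753198 131.42326753397785 127.954325178207 109.93515682464745
mid 1.7064898650420637 outer -5.022278250050783
[[-0.927  0.375 -0.001]
 [ 0.375  0.927 -0.002]
 [-0.    -0.002 -1.   ]]
```

Emit:
send_rows --increments "0.35 -0.4 -0.27 0 0 0 0;0.35 -0.7 -0.49 0 0 0 0;0.35 -0.75 -0.52 0 0 0 0;0.35 -0.75 -0.52 0 0 0 0;0.35 -0.75 -0.52 0 0 0 0;0.35 -0.75 -0.52 0 0 0 0;0.35 -0.75 -0.52 0 0 0 0;0.35 -0.75 -0.52 0 0 0 0;0.35 -0.75 -0.52 0 0 0 0;0.35 -0.75 -0.52 0 0 0 0;0.35 -0.75 -0.52 0 0 0 0;0.35 -0.7 -0.5 0 0 0 0"

```text
clock: 1.3
ee_pos: [520.1, 141.4, 206.5]
orientation: [-0.0, 0.192, 0.981, -0.0]
contact_force: [0.3, -1.2, -0.2]
finger_gap: 30.6
grasp_force: 0.0
```

Emit:
send_rows --increments "0.35 0 0 0 0 0 0.9;0.35 0 0 0 0 0 0.9;0.35 0 0 0 0 0 0.9;0.35 0 0 0 0 0 0.9;0.35 0 0 0 0 0 0.9;0.35 0 0 0 0 0 0.9;0.35 0 0 0 0 0 0;0.35 0 0 0 0 0 0"

```text
clock: 2.1
ee_pos: [519.2, 143.6, 206.5]
orientation: [-0.0, 0.414, 0.91, -0.0]
contact_force: [1.0, -1.1, 0.2]
finger_gap: 30.5
grasp_force: 0.0
```

```bash
cat >> h.py <<'E'
from scipy.spatial.transform import Rotation as Ro
def rel(target,psi):
    s=monitor.read_state();q=s['orientation'];M=Ro.from_quat([q[1],q[2],q[3],q[0]]).as_matrix()
    p0=np.arctan2(M[1,1],M[0,1])
    print('t',s['clock'],'at',s['ee_pos'].round(1) if hasattr(s['ee_pos'],'round') else s['ee_pos'],'psi',p0.round(3),'z',M[:,2].round(3),'F',np.round(s['contact_force'],1),'gap',s['finger_gap'])
    print('shift units',(M.T@(np.array(target)-s['ee_pos'])/50).round(3),'turn units',((p0-psi)/np.radians(5)).round(2))
E
python3 - <<'E'
from h import *
rel((520.7,140.2,52),0.718)
grab('wrist','w1')
E
```

```text
t 2.1 at [519.2 143.6 206.5] psi 0.717 z [-0. -0. -1.] F [ 1.  -1.1  0.2] gap 30.526785638279005
shift units [-0.071 -0.02   3.09 ] turn units -0.01
```

View pics/w1.png

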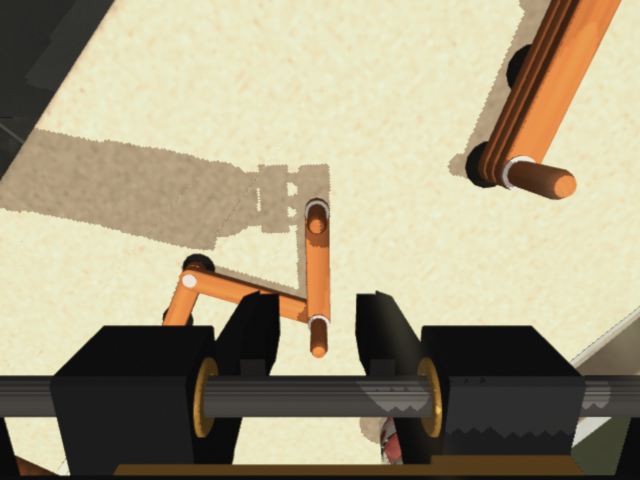

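The wrist view shows the outer peg at (316,222), centred between the fingers (~318), and the middle peg at (319,350). Now descending over the outer peg.

Emit:
send_rows --increments "0.35 -0.07 -0.02 0.3 0 0 0;0.35 0 0 0.5 0 0 0;0.35 0 0 0.5 0 0 0;0.35 0 0 0.4 0 0 0;0.35 0 0 0.35 0 0 0;0.35 0 0 0.35 0 0 0;0.35 0 0 0.35 0 0 0;0.35 0 0 0.34 0 0 0;0.35 0 0 0 0 0 0"

```text
clock: 3.05
ee_pos: [519.5, 139.9, 50.4]
orientation: [-0.002, 0.414, 0.91, -0.001]
contact_force: [0.1, 0.2, -0.6]
finger_gap: 30.8
grasp_force: 0.0
```

```bash
python3 - <<'E'
from h import *
rel((520.7,140.2,52),0.718)
# arc rows: chord in local tool frame. radius 110, tool y along tangent, n steps
# tool x direction: psi .718 -> y=(cos,sin), x = y rotated +90
for R,tot,n in((110,1.26,17),(130,1.70,24)):
    a=tot/n; print(R,n,'tangent units',R*np.sin(a)/50,'inward units',R*(1-np.cos(a))/50,'turn',np.degrees(a)/5)
E
```

```text
t 3.05 at [519.5 139.9  50.4] psi 0.716 z [-0.004 -0.001 -1.   ] F [ 0.1  0.2 -0.6] gap 30.814426104381596
shift units [-0.012  0.022 -0.032] turn units -0.02
110 17 tangent units 0.16290957261085384 inward units 0.006040002381139819 turn 0.8493256727821615
130 24 tangent units 0.18401270018513188 inward units 0.006519842726654401 turn 0.8116902097686662
```

Emit:
send_rows --increments "0.35 0 -0.1 0 0 0 -0.2;0.35 -0.006 -0.163 0 0 0 -0.85;0.35 -0.006 -0.163 0 0 0 -0.85;0.35 -0.006 -0.163 0 0 0 -0.85;0.35 -0.006 -0.163 0 0 0 -0.85;0.35 -0.006 -0.163 0 0 0 -0.85;0.35 -0.006 -0.163 0 0 0 -0.85;0.35 -0.006 -0.163 0 0 0 -0.85;0.35 -0.006 -0.163 0 0 0 -0.85;0.35 0 0 0 0 0 0"

```text
clock: 4.05
ee_pos: [484.2, 80.5, 53.3]
orientation: [0.001, 0.123, 0.992, -0.0]
contact_force: [-0.2, 0.0, 0.7]
finger_gap: 30.8
grasp_force: 0.0
```

```bash
python3 - <<'E'
from h import *
s=monitor.read_state();v=s['ee_pos'][:2]-np.array([593,57.4]);print('r',np.linalg.norm(v),'ang',np.arctan2(v[1],v[0])%6.283)
rel((520.7,140.2,52),0.718)
d=grab('top','t2');cv2.imwrite('pics/t2c.png',cv2.resize(d['color'][220:345,220:390],None,fx=4,fy=4))
E
```

```text
r 111.17402340385125 ang 2.9325260764911776
t 4.05 at [484.2  80.5  53.3] psi 1.325 z [ 0.001 -0.001 -1.   ] F [-0.2  0.   0.7] gap 30.77725632870817
shift units [-0.416  1.336  0.026] turn units 6.95
```

View pics/t2c.png

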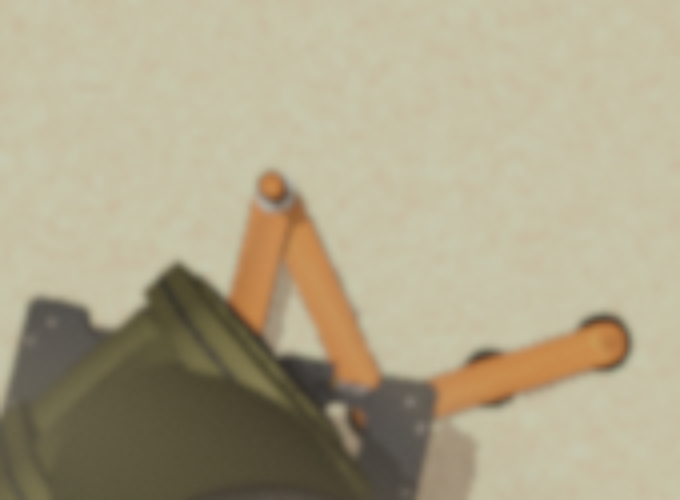

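The outer bar is following the fingers, and the middle peg is still at (288,266.5). I'll continue to the stop.

Emit:
send_rows --increments "0.35 -0.006 -0.163 0 0 0 -0.83;0.35 -0.006 -0.163 0 0 0 -0.83;0.35 -0.006 -0.163 0 0 0 -0.83;0.35 -0.006 -0.163 0 0 0 -0.83;0.35 -0.006 -0.163 0 0 0 -0.83;0.35 -0.006 -0.163 0 0 0 -0.83;0.35 -0.006 -0.163 0 0 0 -0.83;0.35 -0.006 -0.163 0 0 0 -0.83;0.35 -0.006 -0.14 0 0 0 -0.8;0.35 0 0 0 0 0 0;0.35 0 0 0 0 0 0"

```text
clock: 5.2
ee_pos: [489.6, 11.6, 52.5]
orientation: [0.0, -0.2, 0.98, 0.0]
contact_force: [-0.6, -0.1, 0.2]
finger_gap: 30.9
grasp_force: 0.0
```

```bash
python3 - <<'E'
from h import *
s=monitor.read_state();v=s['ee_pos'][:2]-np.array([593,57.4]);print('r',np.linalg.norm(v),'ang',np.arctan2(v[1],v[0])%6.283)
rel((492,13.8,52),1.98)
d=grab('top','t3');e=grab('scene','s3');cv2.imwrite('pics/t3c.png',np.hstack([cv2.resize(d['color'][220:345,230:390],None,fx=2.5,fy=3),cv2.resize(e['color'][200:325,220:380],None,fx=2.5,fy=3)]))
E
```

```text
r 113.11934692549987 ang 3.558687876688932
t 5.2 at [489.6  11.6  52.5] psi 1.973 z [ 0.001  0.    -1.   ] F [-0.6 -0.1  0.2] gap 30.913287490151593
shift units [-0.062  0.022  0.01 ] turn units -0.08
```

View pics/t3c.png

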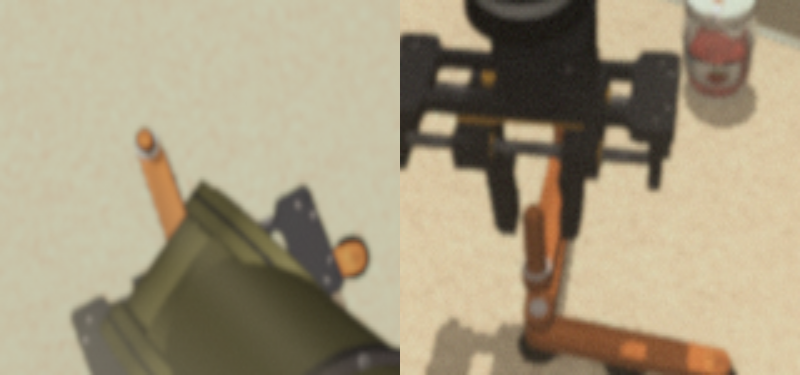

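The bar is almost folded, with the peg lagging by the cage slack. I'll push about 6 mm more, then lift.

Emit:
send_rows --increments "0.35 -0.03 -0.05 0 0 0 0;0.35 -0.03 -0.05 0 0 0 0;0.35 0 -0.03 0 0 0 0;0.35 0 0 0 0 0 0;0.35 0 0 0 0 0 0;0.35 0 0 0 0 0 0"

```text
clock: 5.9
ee_pos: [494.6, 7.1, 52.2]
orientation: [0.0, -0.201, 0.98, 0.001]
contact_force: [-1.7, 2.1, 1.0]
finger_gap: 30.5
grasp_force: 1.8
```

Emit:
send_rows --increments "0.35 0 0.08 0 0 0 0;0.35 0 0 -0.3 0 0 0;0.35 0 0 -0.5 0 0 0;0.35 0 0 -0.5 0 0 0;0.35 0 0 -0.3 0 0 0;0.35 0 0 0 0 0 0"

```text
clock: 6.5
ee_pos: [494.7, 9.4, 133.9]
orientation: [0.002, -0.2, 0.98, -0.001]
contact_force: [0.1, -0.3, -0.4]
finger_gap: 30.9
grasp_force: 0.0
```

```bash
python3 - <<'E'
from h import *
rel((593,57.4,52),1.98)
d=grab('top','t4');e=grab('scene','s4');w=grab('wrist','w4');cv2.imwrite('pics/t4c.png',np.hstack([cv2.resize(d['color'][220:345,230:390],None,fx=2.5,fy=3),cv2.resize(w['color'],(400,375))]))
E
```

```text
t 6.5 at [494.7   9.4 133.9] psi 1.973 z [ 0.004 -0.001 -1.   ] F [ 0.1 -0.3 -0.4] gap 30.896830688617456
shift units [-2.179  0.116  1.645] turn units -0.08
```

View pics/t4c.png

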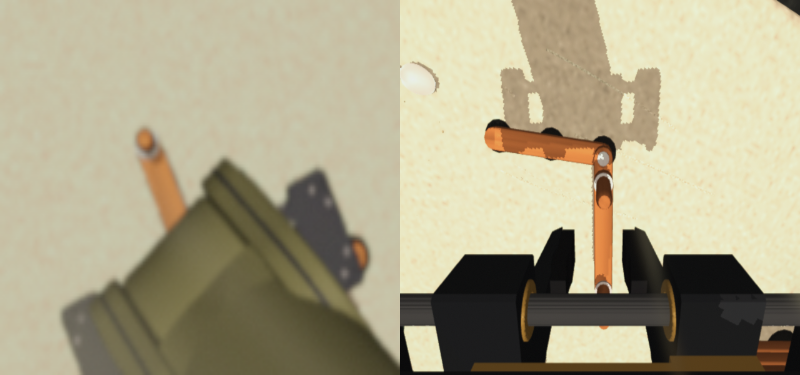

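The wrist view shows the outer peg in line with the first pivot at (602,157)–(604,190), over the middle bar, so the outer bar is folded. The middle peg hasn't moved. Next I move over the middle peg.

Emit:
send_rows --increments "0.35 -0.3 0.02 0 0 0 0;0.35 -0.5 0.03 0 0 0 0;0.35 -0.5 0.03 0 0 0 0;0.35 -0.5 0.03 0 0 0 0;0.35 -0.38 0.01 0 0 0 0;0.35 0 0 0 0 0 0;0.35 0 0 0.3 0 0 0;0.35 0 0 0.3 0 0 0;0.35 0 0 0.35 0 0 0;0.35 0 0 0.35 0 0 0;0.35 0 0 0.33 0 0 0;0.35 0 0 0 0 0 0"

```text
clock: 7.85
ee_pos: [587.5, 56.9, 47.4]
orientation: [-0.004, -0.201, 0.98, -0.0]
contact_force: [-0.3, 0.0, 0.6]
finger_gap: 30.8
grasp_force: 0.0
```

Emit:
send_rows --increments "0.35 0 -0.12 0 0 0 0;0.35 0.006 -0.184 0 0 0 0.81;0.35 0.006 -0.184 0 0 0 0.81;0.35 0.006 -0.184 0 0 0 0.81;0.35 0.006 -0.184 0 0 0 0.81;0.35 0.006 -0.184 0 0 0 0.81;0.35 0.006 -0.184 0 0 0 0.81;0.35 0.006 -0.184 0 0 0 0.81;0.35 0.006 -0.184 0 0 0 0.81;0.35 0 0 0 0 0 0"

```text
clock: 8.85
ee_pos: [602.0, -20.7, 51.3]
orientation: [0.0, 0.082, 0.997, -0.0]
contact_force: [-0.1, 0.5, 0.9]
finger_gap: 31.0
grasp_force: 0.0
```

```bash
python3 - <<'E'
from h import *
s=monitor.read_state();v=s['ee_pos'][:2]-np.array([475.4,6.7]);print('r',np.linalg.norm(v),'ang',np.arctan2(v[1],v[0]))
rel((510.5,-118.5,52),0.273)
E
```

```text
r 129.57537345947776 ang -0.21322518219651362
t 8.85 at [602.  -20.7  51.3] psi 1.408 z [-0.    -0.001 -1.   ] F [-0.1  0.5  0.9] gap 30.998167360851856
shift units [ 1.489 -2.227 -0.013] turn units 13.0
```

```bash
python3 - <<'E'
from h import *
d=grab('top','t5');e=grab('scene','s5');cv2.imwrite('pics/t5c.png',np.hstack([cv2.resize(d['color'][220:345,230:390],None,fx=2.5,fy=3),cv2.resize(e['color'][200:325,220:380],None,fx=2.5,fy=3)]))
E
```

```text
(no output)
```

View pics/t5c.png

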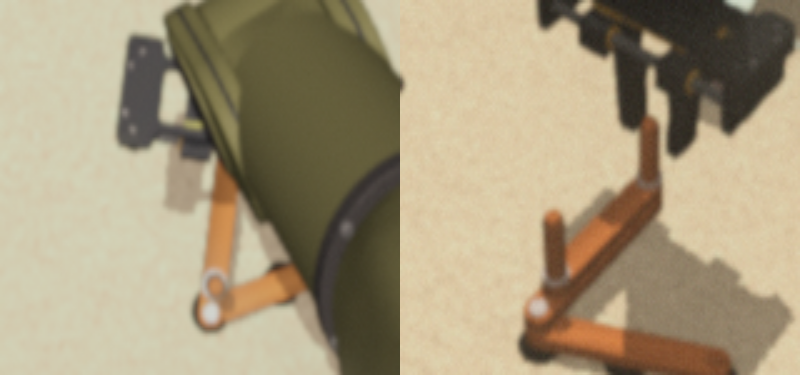

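The folded pair swings together, with the middle peg between the fingers. I'll keep going to the stop.

Emit:
send_rows --increments "0.35 0.006 -0.12 0 0 0 0.81;0.35 0.006 -0.184 0 0 0 0.81;0.35 0.006 -0.184 0 0 0 0.81;0.35 0.006 -0.184 0 0 0 0.81;0.35 0.006 -0.184 0 0 0 0.81;0.35 0.006 -0.184 0 0 0 0.81;0.35 0.006 -0.184 0 0 0 0.81;0.35 0.006 -0.184 0 0 0 0.81;0.35 0.006 -0.184 0 0 0 0.81;0.35 0 0 0 0 0 0"

```text
clock: 9.95
ee_pos: [565.4, -88.5, 51.0]
orientation: [0.0, 0.388, 0.922, 0.0]
contact_force: [0.3, -0.6, -0.4]
finger_gap: 30.4
grasp_force: 0.0
```

```bash
python3 - <<'E'
from h import *
s=monitor.read_state();v=s['ee_pos'][:2]-np.array([475.4,6.7]);print('r',np.linalg.norm(v),'ang',np.arctan2(v[1],v[0]))
rel((510.5,-118.5,52),0.273)
E
```

```text
r 131.001927954622 ang -0.8136699079819205
t 9.95 at [565.4 -88.5  51. ] psi 0.774 z [ 0.  0. -1.] F [ 0.3 -0.6 -0.4] gap 30.41538576899256
shift units [ 0.338 -1.204 -0.019] turn units 5.74
```

Emit:
send_rows --increments "0.35 0.01 -0.18 0 0 0 0.81;0.35 0.01 -0.18 0 0 0 0.81;0.35 0.01 -0.18 0 0 0 0.81;0.35 0.01 -0.18 0 0 0 0.81;0.35 0.01 -0.18 0 0 0 0.81;0.35 0.01 -0.18 0 0 0 0.81;0.35 0.01 -0.18 0 0 0 0.81;0.35 0 -0.1 0 0 0 0;0.35 0 -0.06 0 0 0 0;0.35 0 0 0 0 0 0;0.35 0 0 0 0 0 0"

```text
clock: 11.05
ee_pos: [503.9, -120.9, 50.8]
orientation: [0.0, 0.602, 0.799, 0.0]
contact_force: [2.6, -0.6, 0.1]
finger_gap: 30.8
grasp_force: 1.0
```

```bash
python3 - <<'E'
from h import *
s=monitor.read_state();v=s['ee_pos'][:2]-np.array([475.4,6.7]);print('r',np.linalg.norm(v),'ang',np.arctan2(v[1],v[0]))
rel((510.5,-118.5,52),0.273)
E
```

```text
r 130.7538968128823 ang -1.3508799548536627
t 11.05 at [ 503.9 -120.9   50.8] psi 0.28 z [ 0.001  0.    -1.   ] F [ 2.6 -0.6  0.1] gap 30.816180031291786
shift units [ 0.01   0.14  -0.023] turn units 0.08
```

Emit:
send_rows --increments "0.35 0 -0.06 0 0 0 0;0.35 0 0 0 0 0 0;0.35 0 0 0 0 0 0;0.35 0 0 0 0 0 0"

```text
clock: 11.45
ee_pos: [503.4, -121.1, 51.0]
orientation: [0.002, 0.601, 0.799, 0.002]
contact_force: [6.5, -0.6, -2.2]
finger_gap: 31.0
grasp_force: 3.0
```

Emit:
send_rows --increments "0.35 0 0.12 0 0 0 0;0.35 0 0.08 0 0 0 0;0.35 0 0 -0.3 0 0 0;0.35 0 0 -0.5 0 0 0;0.35 0 0 -0.6 0 0 0;0.35 0 0 -0.7 0 0 0;0.35 0 0 -0.7 0 0 0;0.35 0 0 -0.4 0 0 0"

```text
clock: 12.25
ee_pos: [509.6, -118.8, 212.9]
orientation: [0.0, 0.602, 0.799, 0.0]
contact_force: [0.0, -0.8, -1.7]
finger_gap: 30.7
grasp_force: 0.0
```

Emit:
send_rows --increments "0.35 -0.5 0.5 0 0 0 0;0.35 -0.5 0.5 0 0 0 0;0.35 -0.5 0.5 0 0 0 0;0.35 -0.5 0.5 0 0 0 0;0.35 -0.5 0.5 0 0 0 0;0.35 -0.5 0.5 0 0 0 0;0.35 -0.5 0.5 0 0 0 0;0.35 0 0 0 0 0 0"

```text
clock: 13.05
ee_pos: [727.4, -241.1, 208.0]
orientation: [-0.001, 0.603, 0.798, -0.001]
contact_force: [-0.2, -0.5, -2.1]
finger_gap: 30.7
grasp_force: 0.0
```

```bash
python3 - <<'E'
from h import *
rel((510.5,-118.5,52),0.273)
d=grab('top','t6');e=grab('scene','s6');cv2.imwrite('pics/t6c.png',np.hstack([cv2.resize(d['color'][220:345,230:390],None,fx=2.5,fy=3),cv2.resize(e['color'][240:365,220:380],None,fx=2.5,fy=3)]))
E
```

```text
t 13.05 at [ 727.4 -241.1  208. ] psi 0.277 z [-0.002 -0.001 -1.   ] F [-0.2 -0.5 -2.1] gap 30.74837867054281
shift units [ 3.546 -3.495  3.126] turn units 0.05
```

View pics/t6c.png

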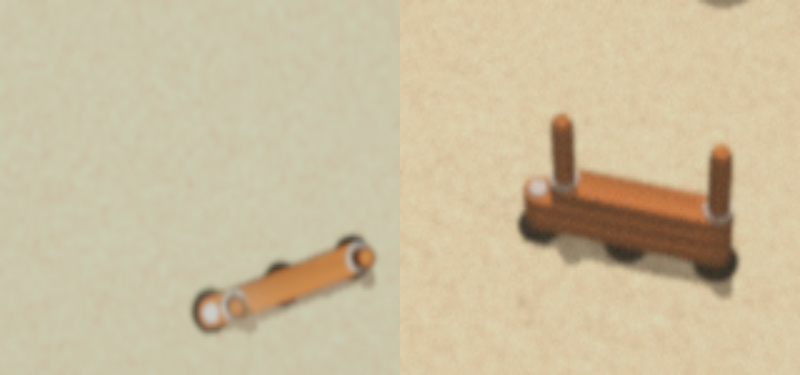

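All three bars are stacked in line: the pegs are at about (236,305) and (365,257) in the left crop, and the gripper is clear. Handing in.

```bash
python3 -c "
from h import *
print(r.finish_job())"
```

```text
the job is handed in; nothing more can be done
None
```

The drying arm is folded away: the outer bar went back onto the middle bar first, then the pair swung in over the bottom bar. The last pictures show all three bars stacked in line. The gripper stayed clear of the mug and jar, and the job was handed in with no verdict returned.

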